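# Clear the broken idler and hold the belt tensioner open

## Task

The old idler of this belt tensioner has broken: first take its two black chunks off the bare metal plate and put them in the dark grey open tray, while the arm stays at rest. Then push the sprung arm back by its upright roller, past the click of the ratchet pawl and on almost to the rubber stop post, and finish holding it there with the fingers, so that the spring pulls on you and not on the pawl. Leave the other things on the bench alone.

Things in the scene. Friction and masses are not known exactly. Their poses are not given: they have to be found in the camera images.
- tensioner: fixed belt tensioner: aluminium plate 230 (x) x 220 (y) x 10 mm on the worktop, with a sprung arm, a pawl slider and a black rubber stop post (13 mm diameter, top 36 mm above the worktop). Origin: centre of the plate's underside. z up, x roughly the way the roller is pushed, y from the roller end towards the pivot, which is at x 0, y +85 mm
- tension_arm: dark steel arm, 18 mm wide, 18 to 30 mm above the worktop. Origin: on the pivot axis at the worktop's height; turns with swing. It runs along its own -y; 110 mm from the pivot stands the idler roller, 145 mm from the pivot a steel nose, 10 mm in diameter, that rides over the pawl
- roller_top (a point): centre of the top of the upright black roller on the arm: 30 mm in diameter at its flanges (4 mm high at the top and at the foot), 27 mm between; it stands from 30 to 60 mm above the worktop, this point is at 60 mm. The roller does not spin. It can be pushed, or pinched from above
- pivot (a point): top of the pivot pin of the arm (vertical axis), 50 mm above the worktop. The roller moves round it on a circle of 110 mm radius
- swing (a joint): arm angle (rad): 0 at rest, grows counter-clockwise from above as the roller is pushed to the plate's +x. From about 0.45 the nose lifts the pawl, at about 0.6 the pawl clicks in behind it (let go, the arm stays on the pawl at 0.59), 0.85 is the stop post. The spring pulls with 4 N at the roller at rest, 8 to 10 N past the click; the lifted pawl adds up to about 3 N
- pawl_slide (a joint): the spring-loaded pawl slider in its grey guide at the plate's -y end: 0 m sprung out, grows as the nose pushes it back, up to about 0.008 m, and falls to 0 at the click
- chunk_a: broken half of a black roller, lying on the plate: half-round, 20 mm (x) x 40 mm (y) x 26 mm high, flat face to its own -x side, round to +x. Origin: under its middle, on the plate, z up; the y ends are narrow, grip it across x. 30 g
- chunk_a_mid (a point): middle of chunk_a, 13 mm above its underside
- chunk_b: the other broken half of the black roller, same shape, 30 mm high. Origin: under its middle; axes as for chunk_a. 30 g
- chunk_b_mid (a point): middle of chunk_b, 15 mm above its underside
- tray: dark grey open tray, fixed on the worktop, 130 (x) x 100 (y) x 45 mm high, walls and floor 4 mm. Origin: centre of its underside
- vial: bystander: small crimp vial, 24 mm in diameter, 48 mm high, standing. Origin: centre of its underside
- blood_tube: bystander: lying blood tube with blue cap, 84 mm long, 16 mm thick. Origin: under its middle
- dropper: bystander: dropper bottle, 31 mm in diameter, 100 mm high, standing. Origin: centre of its underside
- petri: bystander: petri dish, 64 mm in diameter, 14 mm high. Origin: centre of its underside
- bottle: bystander: white wash bottle, 206 mm high, standing. Origin: centre of its underside
- tape: bystander: roll of tape lying flat, 92 mm in diameter, 48 mm high. Origin: centre of its underside
There are look-alikes about, which are no part of the job. Leave any blue or pink look-alike of the chunk_b alone. Leave any yellow look-alike of the chunk_a alone.

How it is judged:
By the outcome, as a careful person would: the job done as asked, in the order asked, and still so for the second after the job is handed in, while the arm keeps its last pose, push and grip.
It also fails if it takes over 64 s, if anything falls off the work surface, if the arm or the gripper's body presses on something with over 40 N, if the wrist force passes 120 N, or if a joint passes its speed limit or range.

## Robot

A 6-joint arm with a two-finger parallel gripper is mounted at the origin on a cart in front of the work surface, level with it; the furniture and walls round the work are solid. World frame = base frame: x ahead of the robot, y to its left, z up, the work surface at z = 0. Lengths are in mm, angles in rad, forces in N, time in s.
With the tool pointing down it reaches from about 350 to 975 mm from the base axis. Payload 7.1 kg.
Tool frame: the origin (TCP) lies midway between the tips of the shut fingers; the grasp point (between the pads) lies 19 mm behind it; z points along the fingers, y is the line along which they close (so a half turn about z gives the same grasp; the last joint's range is limited). The gripper opens to 88 mm and grips with 3 to 60 N. Pads are 20 mm wide; open, the fingers measure 115 mm over their backs; the gripper's body (75 mm by 178 mm) begins 61 mm behind the grasp point.
Start: joints at [1.316, 0.423, 1.63, -0, 1.089, -0.019], TCP at [145.982, 607.696, 222.675] pointing down, gripper open.
Joint ranges: [-3, 3], [-0.9, 2.11], [0.09, 2.58], [-1.31, 4.45], [0.11, 2.69], [-2.54, 2.54]. Speed limits (rad/s): [2.39, 2.39, 3.01, 3.14, 3.14, 3.14].

## Interface

Orientations are given as a rotation vector (axis times angle).
In Python, from workcell import ctrl gives the robot as it stands. The module is installed in compiled form; this text tells all that it offers.
- The arm moves only by the tool servo_tool, never from a script. Its argument "increments" is a list of rows, each a list of 7 numbers: the shift along the world's x, y, z in cm, then the turn, a rotation vector about the world's x, y, z in degrees, then the opening, from -1 (shut) to 1 (fully open). A call has 1 to 20 rows; each row is the pose to reach, as a shift and turn from the pose commanded when the call began; what a row does not reach only later rows make up. A row lasts 1/12 s, in which the tool goes at most 41.7 mm and 7.16 degrees, less where a joint would pass 70% of its speed; a pose out of reach is approached as far as the arm can. A call with a gripper value outside its range is refused whole. The fingers move at their own pace and stop on an object; the grip force is fixed at half the most. Time passes only in rows, so rows that repeat a pose let the fingers close. It gives the time, the measured TCP pose, the force, the opening and the grip force at its end, in the units of the state.
- ctrl.get_obs(): the state, without advancing time (a new reading comes with each control period).
- ctrl.get_image(name): name is "scene" or "top" or "wrist"; returns a dict with "image" (420x560x3 uint8, red, green, blue), "fx", "fy", "cx", "cy" (pixels), "k1" (the pictures are not rectified: a ray, as slopes to the right and down, at radius r is drawn at 1 + k1 r^2 times it, then the intrinsics apply), "extrinsics" (4x4, takes a point from camera to world coordinates); the wrist camera has in their place "tool_from_camera" (4x4, takes a point from camera to tool coordinates, whose origin is the TCP and whose axes are the flange's). Camera axes: x right, y up, looking along -z (the intrinsics and any distortion apply to the point x, -y, -z); pixel columns grow to the right and rows downward; lengths in mm; the calibration is good to about 2 mm. A picture is of the moment at which its call begins: read the wrist's pose just before it. There is no depth.
- ctrl.close_job(): hands the job in; it is judged then, once.
The state is a dict: "t": time; "qpos": joint angles; "qvel": joint speeds; "joint_torque": joint torques, N m; "ee_pos": TCP position; "orientation": TCP orientation; "ft_force": force on the tool from outside, world axes, zero at the start; "moment": the same for the moment, N m; "width": finger opening in mm; "grasp_force": force on a finger pad.
Only numpy, scipy, OpenCV 4.12 (cv2) and the standard library are available. Lean on these libraries where they do the work, as an engineer would, in place of code of your own. Each camera call takes 0.05 s, during which the arm holds its last target. There are 200 camera calls.

## Working session

There is one attempt and no reset: what is moved stays moved. The work goes in short steps, Python scripts to look and compute and a tool call to move; the robot and the scene stay as the last step left them, time stands still between calls to the robot, and variables do not carry over. Pictures are saved under pics/ and viewed, at most 10 in all, crops included, and the job is handed in when it is done.

Besides the shell and the picture viewer there is one more tool, called after "Request:" as name(argument=value, ...), one argument or row to a line, values as JSON. servo_tool: Moves the arm, as the interface text tells. Its arguments: {"type":"object","properties":{"increments":{"type":"array","items":{"type":"array","items":{"type":"number"}}}},"required":["increments"]}

```bash
mkdir -p pics; cat > h.py <<'E'
import numpy as np, cv2
from workcell import ctrl
from scipy.spatial.transform import Rotation as R
def grab(name):
    o=ctrl.get_obs(); d=ctrl.get_image(name)
    if name=='wrist':
        T=np.eye(4);T[:3,:3]=R.from_rotvec(o['orientation']).as_matrix();T[:3,3]=o['ee_pos']
        d['E']=T@np.array(d['tool_from_camera'])
    else: d['E']=np.array(d['extrinsics'])
    return d
def ray(d,u,v):
    a=np.array([(u-d['cx'])/d['fx'],(v-d['cy'])/d['fy']]);b=a.copy()
    for _ in range(20): b=a/(1+d['k1']*(b@b))
    r=d['E'][:3,:3]@np.array([b[0],-b[1],-1.]); return d['E'][:3,3],r
def onz(d,u,v,z):
    o,r=ray(d,u,v); return (o+r*(z-o[2])/r[2])
def proj(d,p):
    c=np.linalg.inv(d['E'])@np.append(p,1); b=np.array([c[0],-c[1]])/-c[2]; b=b*(1+d['k1']*(b@b))
    return b*[d['fx'],d['fy']]+[d['cx'],d['cy']]
def save(d,n): cv2.imwrite('pics/'+n,d['image'][:,:,::-1])
E
python3 - <<'E'
from h import *
import pickle
for n in ['scene','top','wrist']:
    d=grab(n); save(d,n+'0.png'); pickle.dump(d,open(n+'.pkl','wb')); print(n,d['E'][:3,3],d['fx'],d['k1'])
o=ctrl.get_obs();print(o['ee_pos'],o['orientation'],o['ft_force'],o['width'],o['t'])
E
```

```text
scene [269.93975975 562.26636607 772.90064521] 386.5316962721049 -0.08890804565281862
top [ 415.27608357   80.46134459 1071.9815695 ] 387.36859364063946 -0.011504606759683667
wrist [ 66.4358611  626.14828936 383.89650359] 337.0571239715028 -0.021450445022974433
[145.8834374  607.28184843 222.07262813] [-3.69541428e-01 -3.11960046e+00  1.86444891e-03] [ 0.34734801 -0.21144253  0.0560476 ] 88.16671392261479 0.15
```

View pics/top0.png

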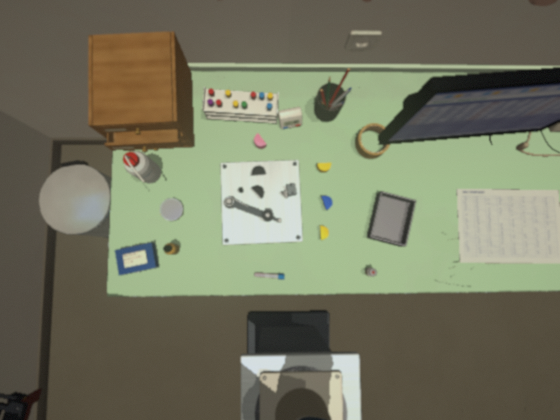

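View pics/scene0.png

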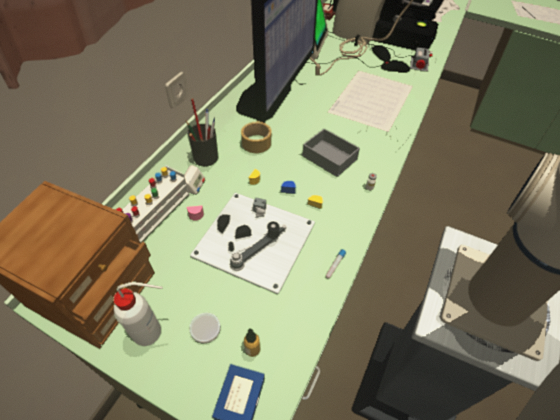

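```bash
python3 - <<'E'
from h import *
import pickle
t=pickle.load(open('top.pkl','rb'));s=pickle.load(open('scene.pkl','rb'))
for n,p in [('base',(0,0,0)),('tcp',(146,607,222))]: print(n,proj(t,p),proj(s,p))
print(t['E'].round(2))
for u,v in [(221,163),(300,160),(302,242),(222,245)]: print(onz(t,u,v,10).round())
a=cv2.resize(t['image'][125:280,200:420],None,fx=3.6,fy=3.6,interpolation=cv2.INTER_CUBIC)
cv2.imwrite('pics/t1.png',a[:,:,::-1])
a=cv2.resize(s['image'][125:300,180:390],None,fx=3.4,fy=3.4,interpolation=cv2.INTER_CUBIC)
cv2.imwrite('pics/s1.png',a[:,:,::-1])
E
```

```text
base [300.72045961 412.62229272] [495.01266771 299.22094089]
tcp [ 16.41545291 386.68683559] [357.24096662 602.83353947]
[[-1.00000e-02  9.90000e-01 -1.20000e-01  4.15280e+02]
 [-1.00000e+00 -0.00000e+00  3.00000e-02  8.04600e+01]
 [ 3.00000e-02  1.20000e-01  9.90000e-01  1.07198e+03]
 [ 0.00000e+00  0.00000e+00  0.00000e+00  1.00000e+00]]
[670. 215.  10.]
[678.  -6.  10.]
[449.  -9.  10.]
[442. 210.  10.]
```

View pics/t1.png

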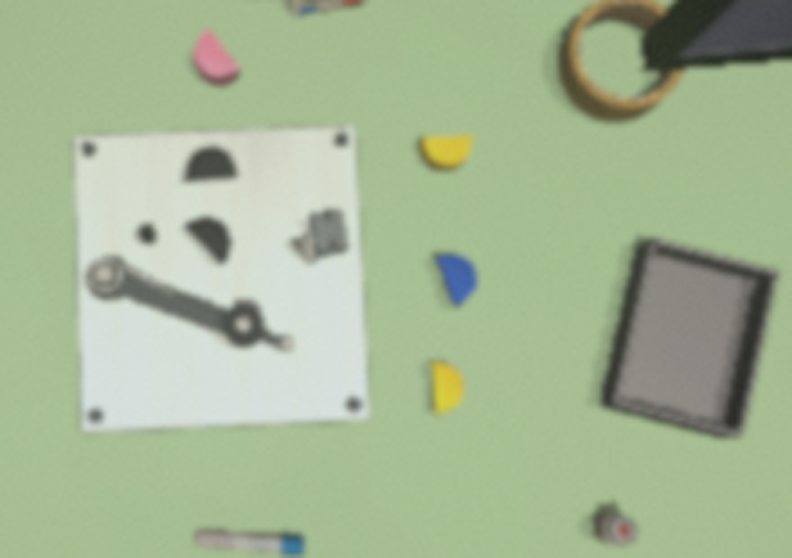

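View pics/s1.png

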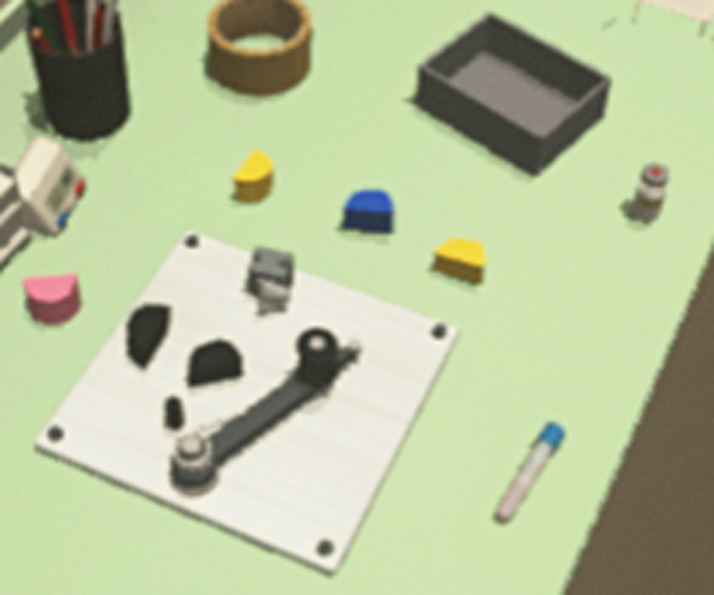

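```bash
python3 - <<'E'
from h import *
import pickle
t=pickle.load(open('top.pkl','rb'));s=pickle.load(open('scene.pkl','rb'))
f=lambda x,y:(200+x/3.6,125+y/3.6)
g=lambda x,y:(180+x/3.4,125+y/3.4)
def tri(a,b):
    o1,r1=ray(t,*f(*a));o2,r2=ray(s,*g(*b))
    k=np.linalg.lstsq(np.c_[r1,-r2],o2-o1,rcond=None)[0]
    return ((o1+r1*k[0]+o2+r2*k[1])/2).round(), np.linalg.norm(o1+r1*k[0]-o2-r2*k[1]).round(1)
print('roller',tri((242,323),(317,343)),onz(t,*f(242,323),60))
print('pivot',tri((105,275),(192,443)),onz(t,*f(105,275),50))
print('post',onz(t,*f(147,230),36),onz(s,*g(173,402),36))
print('chunk far',onz(t,*f(210,162),38),onz(s,*g(150,325),38))
print('chunk near',onz(t,*f(210,238),38),onz(s,*g(216,350),38))
for c in [(645,243),(772,274),(737,432),(607,404)]: print('tray',onz(t,*f(*c),45).round())
print('pawl nose',onz(t,*f(300,247),20), 'vial',onz(t,*f(612,524),48))
for c in [(88,148),(341,139),(353,404),(95,415)]: print('screw',onz(t,*f(*c),11).round())
E
```

```text
roller (array([518.,  86.,  62.]), np.float64(0.9)) [519.06746907  85.94807953  60.        ]
pivot (array([557., 187.,  50.]), np.float64(1.0)) [556.14328218 186.83208295  50.        ]
post [592.05128071 157.11185616  36.        ] [590.97544124 157.41678165  36.        ]
chunk far [643.55723714 109.75634499  38.        ] [639.00265571 109.43160892  38.        ]
chunk near [585.49331627 109.81104403  38.        ] [586.29396919 107.06986017  38.        ]
tray [ 580. -217.   45.]
tray [ 556. -312.   45.]
tray [ 438. -280.   45.]
tray [ 459. -184.   45.]
pawl nose [581.28882191  41.68771961  20.        ] vial [ 371.22262011 -183.89415113   48.        ]
screw [661. 205.  11.]
screw [668.   9.  11.]
screw [462.   2.  11.]
screw [455. 198.  11.]
```

Request:
servo_tool(
  increments=[
    [21.5,-25.6,0,0,0,-63,0],
    [43,-51,0,0,0,-125,0],
    [43,-51,0,0,0,-125,0],
    [43,-51,0,0,0,-125,0],
    [43,-51,0,0,0,-125,0],
    [43,-51,0,0,0,-125,0],
    [43,-51,0,0,0,-125,0],
    [43,-51,0,0,0,-125,0],
    [43,-51,0,0,0,-125,0],
    [43,-51,0,0,0,-125,0],
    [43,-51,0,0,0,-125,0],
    [43,-51,0,0,0,-125,0],
    [43,-51,0,0,0,-125,0],
    [43,-51,0,0,0,-125,0],
    [43,-51,0,0,0,-125,0],
    [43,-51,0,0,0,-125,0],
    [43,-51,0,0,0,-125,0],
    [43,-51,0,0,0,-125,0],
    [43,-51,0,0,0,-125,0],
    [43,-51,0,0,0,-125,0],
  ],
)

```text
t: 1.82
ee_pos: [575.7, 97.5, 222.3]
orientation: [-2.937, -1.115, 0.001]
ft_force: [-0.3, -0.4, 0.3]
width: 43.8
grasp_force: 0.0
```

```bash
python3 - <<'E'
from h import *
import pickle
o=ctrl.get_obs();print(o['ee_pos'],o['orientation'],R.from_rotvec(o['orientation']).as_matrix().round(3),o['width'],o['t'],o['qpos'])
d=grab('wrist');pickle.dump(d,open('w1.pkl','wb'))
cv2.imwrite('pics/w1.png',cv2.resize(d['image'],(800,600))[:,:,::-1])
E
```

```text
[575.7264089   97.54218068 222.34651211] [-2.93670281e+00 -1.11536881e+00  1.08485911e-03] [[ 0.748  0.664 -0.001]
 [ 0.664 -0.748 -0.   ]
 [-0.001 -0.    -1.   ]] 43.76169743604625 1.8167 [1.47418766e-01 3.63994684e-01 1.72268417e+00 6.82649295e-05
 1.05563386e+00 9.92231563e-01]
```

View pics/w1.png

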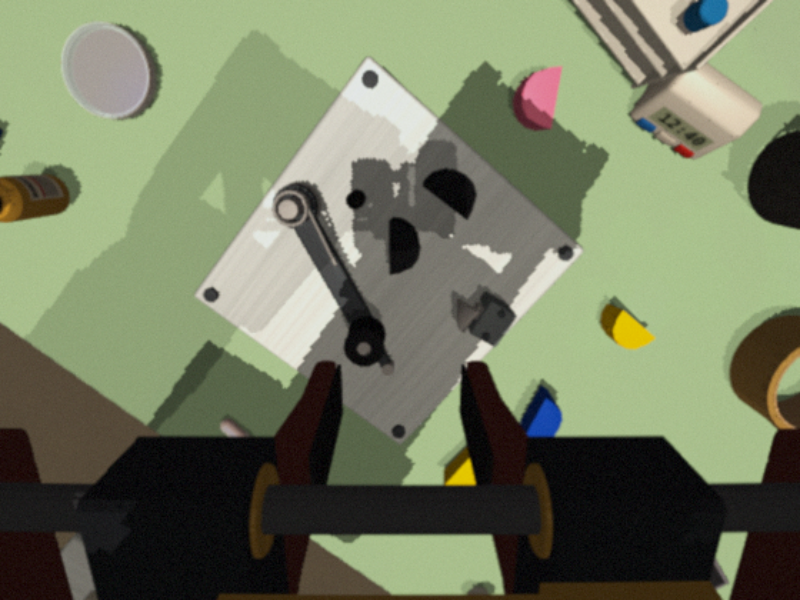

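```bash
python3 - <<'E'
from h import *
import pickle
d=pickle.load(open('w1.pkl','rb'))
v=d['image'].max(2); m=(v<40).astype(np.uint8); m[250:]=0
n,l,st,c=cv2.connectedComponentsWithStats(m)
for i in range(1,n):
    if st[i,4]>60 and 150<c[i][0]<370:
        pts=np.argwhere(l==i)[:,::-1]
        ct=cv2.findContours((l==i).astype(np.uint8),cv2.RETR_EXTERNAL,cv2.CHAIN_APPROX_NONE)[0][0][:,0]
        print(st[i],c[i].round())
        for z in (36,40):
            w=np.array([onz(d,u,vv,z)[:2] for u,vv in ct]).astype(np.float32)
            r=cv2.minAreaRect(w); print(z,[np.round(x,1) for x in r], cv2.boxPoints(r).round().tolist())
E
```

```text
[296 118  37  35 748] [316. 133.]
36 [array([646.4, 110.6]), array([22.7, 39.7]), np.float64(4.8)] [[633.0, 129.0], [637.0, 90.0], [659.0, 92.0], [656.0, 131.0]]
40 [array([646.2, 111.1]), array([22.4, 39.2]), np.float64(4.8)] [[633.0, 130.0], [637.0, 91.0], [659.0, 92.0], [656.0, 132.0]]
[ 209  129   63  121 1097] [248. 216.]
36 [array([548.3, 127.5]), array([140.5,  33.1]), np.float64(54.6)] [[494.0, 80.0], [521.0, 61.0], [602.0, 175.0], [575.0, 194.0]]
40 [array([549.3, 127.8]), array([138.9,  32.8]), np.float64(54.6)] [[496.0, 81.0], [522.0, 62.0], [603.0, 175.0], [576.0, 194.0]]
[243 133  13  13 123] [249. 139.]
36 [array([595.2, 157.1]), array([10.5, 12.9]), np.float64(85.1)] [[588.0, 152.0], [601.0, 151.0], [602.0, 162.0], [589.0, 163.0]]
40 [array([595.7, 157. ]), array([10.4, 12.8]), np.float64(85.1)] [[589.0, 152.0], [602.0, 151.0], [602.0, 162.0], [590.0, 163.0]]
[273 152  21  40 649] [281. 171.]
36 [array([593. , 109.4]), array([40.9, 20.8]), np.float64(41.2)] [[571.0, 104.0], [585.0, 88.0], [615.0, 115.0], [602.0, 131.0]]
40 [array([593.5, 109.9]), array([40.4, 20.6]), np.float64(41.2)] [[572.0, 104.0], [585.0, 89.0], [615.0, 115.0], [602.0, 131.0]]
[337 205  19  12  74] [344. 210.]
36 [array([604.8,  29.5]), array([ 8.7, 22.1]), np.float64(12.8)] [[598.0, 39.0], [603.0, 18.0], [611.0, 20.0], [607.0, 41.0]]
40 [array([605.2,  30.9]), array([ 8.6, 21.8]), np.float64(12.8)] [[599.0, 41.0], [603.0, 19.0], [612.0, 21.0], [607.0, 43.0]]
```

Request:
servo_tool(
  increments=[
    [1.5,1.2,-4,0,0,0,0],
    [1.5,1.2,-8,0,0,0,0],
    [1.5,1.2,-12,0,0,0,0],
    [1.5,1.2,-15,0,0,0,0],
    [1.5,1.2,-17,0,0,0,0],
    [1.5,1.2,-19,0,0,0,0],
    [1.5,1.2,-20.3,0,0,0,0],
    [1.5,1.2,-20.8,0,0,0,0],
    [1.5,1.2,-20.8,0,0,0,-1],
    [1.5,1.2,-20.8,0,0,0,-1],
    [1.5,1.2,-20.8,0,0,0,-1],
    [1.5,1.2,-20.8,0,0,0,-1],
    [1.5,1.2,-20.8,0,0,0,-1],
    [1.5,1.2,-20.8,0,0,0,-1],
  ],
)

```text
t: 3.03
ee_pos: [592.0, 109.9, 16.0]
orientation: [2.938, 1.113, 0.004]
ft_force: [-0.1, -0.5, 6.7]
width: 22.1
grasp_force: 30.0
```

Request:
servo_tool(
  increments=[
    [0,0,4,0,0,0,-1],
    [0,0,8,0,0,0,-1],
    [0,0,12,0,0,5,-1],
    [-0.5,-3,14,0,0,10,-1],
    [-1,-7,14,0,0,16,-1],
    [-2,-11,14,0,0,22,-1],
    [-3,-15,14,0,0,28,-1],
    [-4,-19,14,0,0,34,-1],
    [-4.5,-23,14,0,0,34,-1],
    [-5,-27,14,0,0,34,-1],
    [-5.5,-31,14,0,0,34,-1],
    [-6,-34.5,13,0,0,34,-1],
    [-6.1,-36.4,10,0,0,34,-1],
    [-6.1,-36.4,8,0,0,34,-1],
    [-6.1,-36.4,8,0,0,34,-1],
  ],
)

```text
t: 4.28
ee_pos: [527.0, -254.6, 91.3]
orientation: [-2.482, -1.916, 0.004]
ft_force: [-1.1, 0.7, -1.0]
width: 22.3
grasp_force: 30.0
```

```bash
python3 - <<'E'
from h import *
import pickle
o=ctrl.get_obs();print(o['width'],o['grasp_force'],o['qpos'].round(2) if hasattr(o['qpos'],'round') else o['qpos'])
d=grab('wrist');pickle.dump(d,open('w2.pkl','wb'))
cv2.imwrite('pics/w2.png',d['image'][:,:,::-1])
E
```

```text
22.25382736002729 29.996253422214068 [-0.47  0.55  1.79  0.    0.81 -0.21]
```

View pics/w2.png

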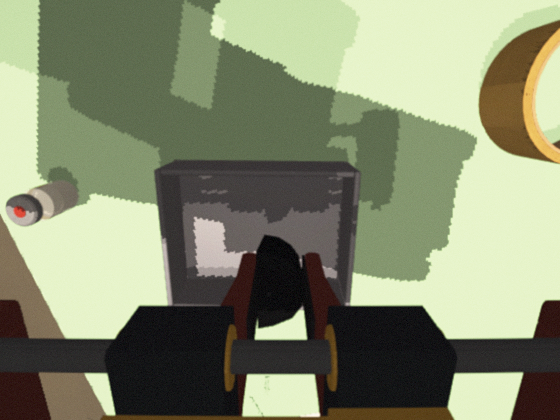

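```bash
python3 - <<'E'
from h import *
import pickle
d=pickle.load(open('w2.pkl','rb'))
for c in [(157,170),(359,170),(350,300),(168,303)]: print(onz(d,*c,45).round())
print(proj(d,(531,-254,91)),ctrl.get_obs()['ee_pos'])
E
```

```text
[ 464. -190.   45.]
[ 585. -222.   45.]
[ 562. -310.   45.]
[ 437. -281.   45.]
[287.89430136 268.58731256] [ 528.13590932 -254.07954643   93.0608601 ]
```

Request:
servo_tool(
  increments=[
    [0,0,-3,0,0,0,-1],
    [0,0,-5.5,0,0,0,-1],
    [0,0,-7,0,0,0,-1],
    [0,0,-7.8,0,0,0,-1],
    [0,0,-7.8,0,0,0,-1],
    [0,0,-7.8,0,0,0,-0.25],
    [0,0,-7.8,0,0,0,-0.25],
    [0,0,-7.8,0,0,0,-0.25],
    [0,0,-5,0,0,0,-0.25],
    [0,0,-1,0,0,0,-0.25],
    [0,0,3,0,0,0,-0.25],
    [0,0,7,0,0,0,0],
  ],
)

```text
t: 5.33
ee_pos: [529.8, -254.2, 167.2]
orientation: [2.484, 1.923, 0.0]
ft_force: [1.2, -0.5, 0.6]
width: 36.4
grasp_force: 0.0
```

Request:
servo_tool(
  increments=[
    [1.1,3.6,0,0,0,5,0],
    [2.2,7.2,0,0,0,10,0],
    [3.3,11,0,0,0,15,0],
    [4.4,14.5,0,0,0,20,0],
    [5.6,18.2,0,0,0,20,0],
    [6.8,22,0,0,0,20,0],
    [8,25.7,0,0,0,20,0],
    [9.2,29.5,0,0,0,20,0],
    [10.3,33,0,0,0,20,0],
    [11.4,36.5,-1,0,0,20,0],
    [11.4,36.5,-4,0,0,20,0],
    [11.4,36.5,-8,0,0,20,0],
    [11.4,36.5,-11,0,0,20,0],
    [11.4,36.5,-13,0,0,20,0],
    [11.4,36.5,-14.3,0,0,20,0],
    [11.4,36.5,-14.8,0,0,20,0],
    [11.4,36.5,-14.8,0,0,20,-1],
    [11.4,36.5,-14.8,0,0,20,-1],
    [11.4,36.5,-14.8,0,0,20,-1],
    [11.4,36.5,-14.8,0,0,20,-1],
  ],
)

```text
t: 7.0
ee_pos: [645.5, 110.8, 18.6]
orientation: [2.111, 2.324, 0.004]
ft_force: [-0.3, -0.0, 2.8]
width: 22.6
grasp_force: 30.0
```

Request:
servo_tool(
  increments=[
    [0,0,4,0,0,0,-1],
    [0,0,8,0,0,0,-1],
    [0,0,12,0,0,0,-1],
    [-1.5,-3.5,13,0,0,-5,-1],
    [-3,-7,13,0,0,-10,-1],
    [-4.5,-10.5,13,0,0,-15,-1],
    [-6,-14,13,0,0,-20,-1],
    [-7.6,-17.5,13,0,0,-20,-1],
    [-9.2,-21,13,0,0,-20,-1],
    [-10.8,-24.5,13,0,0,-20,-1],
    [-12.4,-28,13,0,0,-20,-1],
    [-14,-31.5,13,0,0,-20,-1],
    [-15.7,-35.5,12,0,0,-20,-1],
    [-15.7,-35.5,8,0,0,-20,-1],
    [-15.7,-35.5,7,0,0,-20,-1],
    [-15.7,-35.5,7,0,0,-20,-1],
  ],
)

```text
t: 8.33
ee_pos: [484.8, -243.5, 84.7]
orientation: [-2.482, -1.918, 0.003]
ft_force: [-0.3, 0.3, 0.1]
width: 22.7
grasp_force: 30.0
```

Request:
servo_tool(
  increments=[
    [0,0,-3,0,0,0,-1],
    [0,0,-5.5,0,0,0,-1],
    [0,0,-6.8,0,0,0,-1],
    [0,0,-7.1,0,0,0,-1],
    [0,0,-7.1,0,0,0,-1],
    [0,0,-7.1,0,0,0,-0.25],
    [0,0,-7.1,0,0,0,-0.25],
    [0,0,-7.1,0,0,0,-0.25],
    [0,0,-5,0,0,0,-0.25],
    [0,0,-1,0,0,0,-0.25],
    [0,0,3,0,0,0,-0.25],
    [0,0,7,0,0,0,-0.25],
    [0,0,11,0,0,0,-0.25],
    [0,0,11,0,0,0,-0.25],
  ],
)

```text
t: 9.5
ee_pos: [491.1, -246.5, 205.3]
orientation: [2.474, 1.915, 0.009]
ft_force: [1.8, -0.3, 0.1]
width: 33.2
grasp_force: 0.0
```

```bash
python3 - <<'E'
from h import *
import pickle
o=ctrl.get_obs();print(o['ee_pos'],R.from_rotvec(o['orientation']).as_matrix()[:,1].round(3),o['t'])
t=grab('top');pickle.dump(t,open('top2.pkl','wb'));d=grab('wrist')
a=cv2.resize(t['image'][140:290,200:420],None,fx=2.6,fy=2.6,interpolation=cv2.INTER_CUBIC)
a=cv2.resize(a,(560,382));b=np.vstack([a[:, :], ])
c=cv2.resize(d['image'],(240,180)); p=np.zeros((382,240,3),np.uint8);p[:180]=c
cv2.imwrite('pics/c3.png',np.hstack([b,p])[:,:,::-1])
E
```

```text
[ 491.0983532  -246.49841196  205.33672995] [ 0.968 -0.251  0.014] 9.5
```

View pics/c3.png

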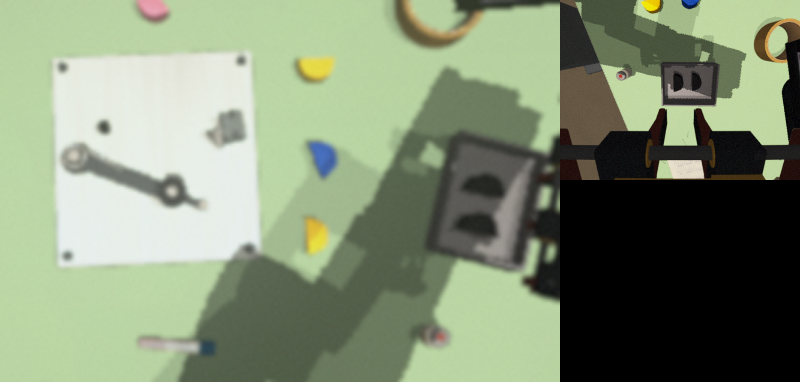

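Request:
servo_tool(
  increments=[
    [0.3,3.5,0,0,0,-6,0.2],
    [0.6,7,0,0,0,-6,0.2],
    [1,10.7,-1,0,0,-6,0.2],
    [1.4,14.5,-2,0,0,-6,0.2],
    [1.7,18.2,-3,0,0,-6,0.2],
    [2,22,-4,0,0,-6,0.2],
    [2.4,25.5,-5,0,0,-6,0.2],
    [2.8,29,-6,0,0,-6,0.2],
    [3,32,-7,0,0,-6,0.2],
    [3.1,33,-8,0,0,-6,0.2],
    [3.1,33,-8.5,0,0,-6,0.2],
    [3.1,33,-8.5,0,0,-6,0.2],
    [3.1,33,-8.5,0,0,-6,0.2],
  ],
)

```text
t: 10.68
ee_pos: [517.2, 84.4, 110.9]
orientation: [-2.582, -1.789, 0.003]
ft_force: [0.7, -0.5, 0.3]
width: 53.0
grasp_force: 0.0
```

```bash
python3 - <<'E'
from h import *
import pickle
d=grab('wrist');save(d,'w4.png');pickle.dump(d,open('w4.pkl','wb'))
o=ctrl.get_obs();print(o['ee_pos'],R.from_rotvec(o['orientation']).as_matrix()[:,1].round(3),o['t'])
print('expected roller px',proj(d,(518.5,86,60)),'pivot',proj(d,(557,187,50)),'tcp',proj(d,o['ee_pos']))
E
```

```text
[517.70804638  84.26110954 111.4938725 ] [ 0.936 -0.352 -0.001] 10.7333
expected roller px [281.81643369 234.40578058] pivot [282.87999989  61.87488905] tcp [281.80779136 271.84686334]
```

View pics/w4.png

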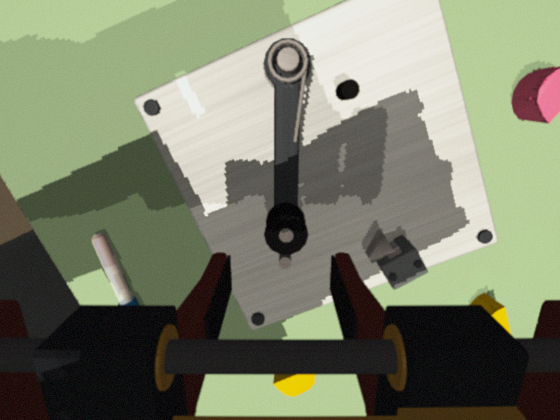

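Request:
servo_tool(
  increments=[
    [0.1,0.2,-3,0,0,0,0.2],
    [0.1,0.2,-5,0,0,0,0.2],
    [0.1,0.2,-6.8,0,0,0,0.2],
    [0.1,0.2,-7.7,0,0,0,0.2],
    [0.1,0.2,-7.7,0,0,0,0.2],
    [0.1,0.2,-7.7,0,0,0,-1],
    [0.1,0.2,-7.7,0,0,0,-1],
    [0.1,0.2,-7.7,0,0,0,-1],
    [0.1,0.2,-7.7,0,0,0,-1],
    [0.1,0.2,-7.7,0,0,0,-1],
  ],
)

```text
t: 11.57
ee_pos: [521.7, 87.2, 35.9]
orientation: [2.578, 1.789, 0.007]
ft_force: [5.4, -6.8, -1.2]
width: 27.2
grasp_force: 30.0
```

```bash
python3 - <<'E'
from h import *
o=ctrl.get_obs();p=np.array(o['ee_pos']);print(p,o['ft_force'],o['width'],R.from_rotvec(o['orientation']).as_matrix()[:,1].round(3))
P=np.array([557,187.]);q=p[:2]-P;print(np.hypot(*q),np.arctan2(q[0],-q[1]))
psi0=np.arctan2(q[0],-q[1])
for a in np.arange(0.05,0.86,0.05):
    e=np.array([np.sin(psi0+a),-np.cos(psi0+a)])*110-np.array([np.sin(psi0),-np.cos(psi0)])*110
    print(a.round(2),(e/10).round(2),round(np.degrees(a),1))
E
```

```text
[521.73053176  87.15906714  35.94670524] [ 5.35159601 -6.7532091  -1.2456138 ] 27.212703570775375 [ 0.937 -0.35   0.006]
105.88742731972692 -0.3395730688118592
0.05 [ 0.52 -0.17] 2.9
0.1 [ 1.05 -0.31] 5.7
0.15 [ 1.59 -0.43] 8.6
0.2 [ 2.13 -0.52] 11.5
0.25 [ 2.68 -0.58] 14.3
0.3 [ 3.23 -0.62] 17.2
0.35 [ 3.78 -0.63] 20.1
0.4 [ 4.33 -0.61] 22.9
0.45 [ 4.88 -0.56] 25.8
0.5 [ 5.42 -0.49] 28.6
0.55 [ 5.96 -0.39] 31.5
0.6 [ 6.5  -0.26] 34.4
0.65 [ 7.02 -0.1 ] 37.2
0.7 [7.54 0.08] 40.1
0.75 [8.05 0.29] 43.0
0.8 [8.55 0.52] 45.8
0.85 [9.04 0.77] 48.7
```

Request:
servo_tool(
  increments=[
    [0.8,-0.25,0,0,0,3,-1],
    [1.3,-0.4,0,0,0,5.7,-1],
    [1.9,-0.5,0,0,0,8.6,-1],
    [2.4,-0.6,0,0,0,11.5,-1],
    [3.0,-0.65,0,0,0,14.3,-1],
    [3.5,-0.7,0,0,0,17.2,-1],
    [4.1,-0.7,0,0,0,20,-1],
    [4.6,-0.7,0,0,0,22.9,-1],
    [5.2,-0.65,0,0,0,25.8,-1],
    [5.2,-0.65,0,0,0,25.8,-1],
    [5.2,-0.65,0,0,0,25.8,-1],
  ],
)

```text
t: 12.48
ee_pos: [569.9, 80.2, 35.6]
orientation: [-2.115, -2.322, 0.004]
ft_force: [-5.8, -6.1, 10.1]
width: 27.2
grasp_force: 30.0
```

Request:
servo_tool(
  increments=[
    [0.5,0.05,0,0,0,2.8,-1],
    [1.1,0.15,0,0,0,5.7,-1],
    [1.6,0.3,0,0,0,8.6,-1],
    [2.1,0.45,0,0,0,11.4,-1],
    [2.6,0.63,0,0,0,14.3,-1],
    [3.1,0.83,0,0,0,17,-1],
    [3.3,0.95,0,0,0,18,-1],
    [3.3,0.95,0,0,0,18,-1],
    [3.3,0.95,0,0,0,18,-1],
  ],
)

```text
t: 13.23
ee_pos: [602.0, 88.5, 35.5]
orientation: [-1.724, -2.624, 0.008]
ft_force: [-7.3, -12.2, 8.8]
width: 27.5
grasp_force: 30.0
```

```bash
python3 - <<'E'
from h import *
import pickle
d=grab('wrist');t=grab('top');pickle.dump((d,t),open('w5.pkl','wb'))
o=ctrl.get_obs();p=np.array(o['ee_pos']);print(p,o['ft_force'],p[:2]-[521.7,87.2])
a=cv2.resize(t['image'][150:250,210:310],(420,420),interpolation=cv2.INTER_CUBIC)
cv2.imwrite('pics/c5.png',np.hstack([a,d['image'][:,90:470]])[:,:,::-1])
q=p[:2]-[557,187];print(np.arctan2(q[0],-q[1])+.34,np.hypot(*q))
E
```

```text
[601.88377163  88.46707994  35.45590805] [ -7.16226165 -11.61369501  10.38602136] [80.18377163  1.26707994]
0.7674353374832684 108.27413952814933
```

View pics/c5.png

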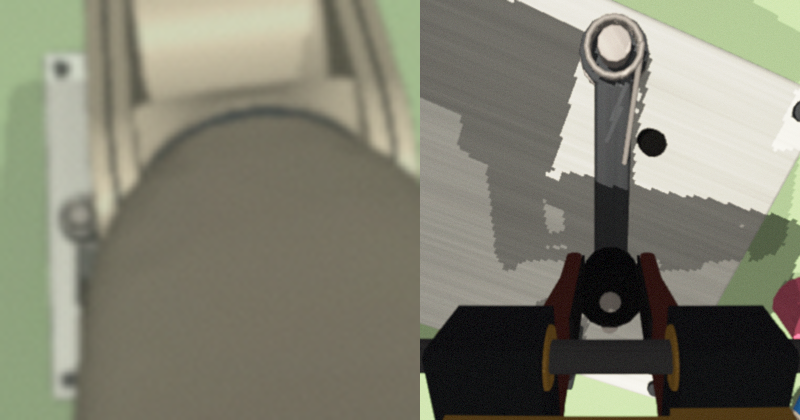

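Request:
servo_tool(
  increments=[
    [0,0,0,0,0,0,-1],
    [0,0,0,0,0,0,-1],
    [0,0,0,0,0,0,-1],
    [0,0,0,0,0,0,-1],
    [0,0,0,0,0,0,-1],
    [0,0,0,0,0,0,-1],
  ],
)

```text
t: 13.83
ee_pos: [601.8, 88.5, 35.5]
orientation: [-1.725, -2.624, 0.008]
ft_force: [-7.8, -12.6, 9.8]
width: 27.2
grasp_force: 30.0
```

```bash
python3 - <<'E'
from h import *
o=ctrl.get_obs();p=np.array(o['ee_pos']);F=np.array(o['ft_force']);print(p,F,o['width'],o['grasp_force'])
q=p[:2]-[557,187];s=np.arctan2(q[0],-q[1])+.34;print(s)
if .74<s<.83 and F[:2]@[.909,.417]<-6: print(ctrl.close_job())
E
```

```text
[601.83736215  88.4636486   35.4606018 ] [ -7.78726476 -12.60343901   9.80179444] 27.212715687252654 30.004696726236944
0.7670320738713834
the job is handed in; nothing more can be done
None
```

I put both chunks in the tray, then pushed the sprung arm past the click. The fingers now hold it at a swing of about 0.77–0.79 rad, about 3 mm short of the stop post, with the spring pulling on them at about 12 N. I handed the job in at about 14 s; no verdict came back.

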